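# Turn the top template leaf over its spine

## Robot

A 6-joint arm with a two-finger parallel gripper is mounted at the origin on a cart in front of the work surface, level with it; the furniture and walls round the work are solid. World frame = base frame: x ahead of the robot, y to its left, z up, the work surface at z = 0. Lengths are in m, angles in rad, forces in N, time in s.
With the tool pointing down it reaches from about 0.35 to 0.8 m from the base axis. Payload 7.3 kg.
Tool frame: the origin (TCP) lies at the very end of the fingers, on their centre line; the grasp point (between the pads) lies 19 mm behind it; x points along the fingers, z is the direction in which the jaws open and shut, and the axes are right-handed (so a half turn about x gives the same grasp; the last joint's range is limited). The gripper opens to 85 mm and grips with 20 to 120 N. Pads are 22 mm wide; open, the fingers measure 114 mm over their backs; the gripper's body (76 mm by 85 mm) begins 54 mm behind the grasp point. The pads swing forward as they close: fully open they stand 13 mm farther back than shut.
Start: joints at [1.077, 0.342, 1.524, -0, 1.275, -0.146], TCP at [0.179, 0.494, 0.231] pointing down, gripper open.
Joint ranges: [-2.53, 2.53], [-0.77, 2.02], [0.04, 2.7], [-1, 4.14], [0.28, 2.66], [-3.11, 3.11]. Speed limits (rad/s): [2.57, 2.57, 3.14, 3.14, 3.14, 3.14].

## Interface

Orientations are given as a unit quaternion [x, y, z, w].
In Python, from bench import * gives the robot as it stands.
- The arm moves only by the tool apply_moves, never from a script. Its argument "motion" is one flat list of numbers, 7 for each row, row after row: the turn, a rotation vector about the tool's x, y, z in rad, then the shift along the tool's x, y, z in m, then the finger opening in m, from 0 to 0.0854. In form: [wx, wy, wz, dx, dy, dz, fingers, wx, wy, wz, dx, dy, dz, fingers, ...]. A call has 1 to 10 rows; each row is the pose to reach, as a shift and turn from the pose measured when the call began, along the tool's axes at that moment; what a row does not reach only later rows make up. A row lasts 1/10 s, in which the tool goes at most 50 mm and 8.59 degrees, less where a joint would pass 70% of its speed; a pose out of reach is approached as far as the arm can. A call with a gripper value outside its range is refused whole. The fingers move at their own pace and stop on an object; the grip force is fixed at half the most. Time passes only in rows, so rows that repeat a pose let the fingers close. It gives the time, the measured TCP pose, the force and the opening at its end, in the units of the state.
- sense(): the state, without advancing time (a new reading comes with each control period).
- snapshot(name): name is "side" or "top" or "wrist"; returns a dict with "image" (420x560x3 uint8, red, green, blue), "z_map" (420x560 float32, m along the optical axis (not along the pixel's ray), 0 where there is no reading), "fovy" (degrees; the focal length in pixels is half the picture's height over the tangent of half this angle, whatever the lens; pixels are square), "cx", "cy" (the principal point, pixels), "distortion" ([k1, k2, p1, p2, k3] as OpenCV has them; the pictures are not rectified), "world_from_camera" (4x4, takes a point from camera to world coordinates). Camera axes: x right, y up, looking along -z (the intrinsics and any distortion apply to the point x, -y, -z); pixel columns grow to the right and rows downward; lengths in m; the calibration is good to about 2 mm. A picture is of the moment at which its call begins.
- close_job(): hands the job in, once; it reports no verdict.
Trained networks look in the newest picture that a camera, given by its name, has taken for a name from the list of things; names that differ only in an ending like _2 or _b are one class to them, and where a whole thing is asked for, a point or a joint stands for the part that bears it (a point fixed in the world has none). Each returns a list of dicts, best first, with "conf" (0 to 1); they miss things now and then, are a little off and sometimes report something else, mostly with a low value. They report only what shows in the picture. A call takes as long as a camera call.
- cut_out(query, camera): "mask" (420x560 bool, what is visible of it) and "centre" ([column, row] in pixels, amid what is visible of it).
- place_of(query, camera): "centre" ([column, row] in pixels: a listed point, or the origin of a listed thing).
The state is a dict: "time": time; "q": joint angles; "dq": joint speeds; "joint_torque": joint torques, N m; "tool_pos": TCP position; "tcp_rot": TCP orientation; "wrist_force": force on the tool from outside, world axes, zero at the start; "ft_torque": the same for the moment, N m; "finger_gap": finger opening in m.
Only numpy, scipy, OpenCV 4.12 (cv2) and the standard library are available. Lean on these libraries where they do the work, as an engineer would, in place of code of your own. Each camera call takes 0.05 s, during which the arm holds its last target.

## Task

Turn the top leaf of the horseshoe template stand over the hinge spine, like the page of a book, so that it lies fully flat on the cork on the other side and shows the next leaf's patterns. Push it up and over by its bent thumb tab (of the two, the one nearer the robot) and ease it down with the fingertips: do not pinch it, force it or let it slam, leave the next leaf lying where it is, and do not disturb the loose things round the stand. Finish clear of everything.

Things in the scene. Friction and masses are not known exactly. Their poses are not given: they have to be found in the camera images.
- template_stand: Wooden stand fixed to the bench; only its place and yaw differ. Board 190 mm (x) by 270 mm (y), top 60 mm above the bench, on two runners. Origin on the bench under its middle; x runs along the spine, away from the robot. Both leaves start on the +y side of the spine (the robot's left).
- spine (a point): Middle of the hinge spine, a thin rod along the stand's x axis, 67 mm above the bench, over the stand's origin. Hinge knuckles reach 73 mm above the bench, the steel cheeks at its ends (92 mm each way) 79 mm. Axes as the stand's.
- cork (a point): Middle of the bare cork facing (180x124 mm) on the -y side of the spine, on its top, 65 mm above the bench, where the turned leaf comes to lie. Turned, the leaf's upper side is 69 mm above the bench, and its tab hangs past the board's edge.
- leaf (a joint): Angle of the top leaf, rad: 0 flat on the +y side (starts 0 to 0.1), 1.57 upright, 3.14 flat on the cork. Aluminium plate 168 mm along the spine, 4 mm thick, free edge 150 mm from the spine axis, mid-plane through the axis, 0.2 kg, one big horseshoe outline. Its hinge is stiff (0.3 N m): it stays at any angle where it is left; turning it takes about 2 to 4 N at the tab.
- leaf_tab (a point): Middle of the top leaf's thumb tab, 30 mm from the leaf's middle toward -x (near tab). 44 mm wide along x, 4 mm thick, 148 to 182 mm from the spine axis, past the board; bent 30 deg up as it starts, outer edge 18 mm above the leaf, free space below. The point is 165 mm from the axis, 10 mm above the leaf's mid-plane. Axes turn with the leaf: y to its free edge, z out of its first upper face.
- next_leaf (a joint): Angle of the next leaf, which lies flat (0) right under the top leaf, same size and stiffness; it must stay there.
- next_leaf_tab (a point): Middle of the next leaf's thumb tab, same shape, farther from the robot (50 mm from the leaf's middle toward +x). Not to be lifted.
- punch: Loose steel punch, 16x121x16 mm, lying in front of the stand (robot side). Origin under its middle. Leave alone.
- match_tin: Loose flat tin box, 42x64x18 mm, behind the stand. Origin under its middle. Leave alone.
- bolt: Loose square-head bolt, 18x96x18 mm, on the bench at the stand's -y side. Origin under its middle. Leave alone.
- whetstone: Loose whetstone in a wooden bed, 63x202x43 mm, on the bench to the robot's right. Origin under its middle. Far from the work. Leave alone.

How it is judged:
On the way:
1. the top leaf has been brought past upright (value of joint leaf above 1.6 rad), for 0.1 s.
At the end, for the whole second after the job is handed in: The top leaf lies flat on the cork on the other side (within 0.08 rad) and at rest, the next leaf still lies flat where it was (within 0.06 rad), and the punch, tin, bolt and whetstone are within 20 mm of where they were (value of joint leaf above 3.06 rad and velocity of joint leaf below 0.05 rad/s and value of joint next_leaf below 0.06 rad and distance of each of punch, match_tin, bolt, whetstone from where it was at the start of the episode below 0.02 m); the robot touches nothing.
It fails at once if the next leaf is lifted (more than 0.12 rad) (value of joint next_leaf above 0.12 rad).
It fails at once if the leaf is slammed or flung over (faster than 3 rad/s) (velocity of joint leaf above 3 rad/s).
It fails at once if the leaf is pinched or forced (more than 35 N from the fingers) (contact force between the fingers and leaf above 35 N).
It fails at once if the punch, tin, bolt or whetstone is lifted or shoved away (more than 30 mm) (distance of any of punch, match_tin, bolt, whetstone from where it was at the start of the episode above 0.03 m).
It also fails if it takes over 48 s, if anything falls off the work surface, if the arm or the gripper's body presses on something with over 40 N, if the wrist force passes 120 N, or if a joint passes its speed limit or range.

## Working session

There is one attempt and no reset: what is moved stays moved. The work goes in short steps, Python scripts to look and compute and a tool call to move; the robot and the scene stay as the last step left them, time stands still between calls to the robot, and variables do not carry over. Pictures are saved under pics/ and viewed, and the job is handed in when it is done.

Besides the shell and the picture viewer there is one more tool, called after ">>>" as name(argument=value, ...) on one line, values as JSON. apply_moves: Moves the arm, as the interface text tells. Its arguments: {"type":"object","properties":{"motion":{"type":"array"}},"required":["motion"]}

```bash
ls; mkdir -p pics; cat > h.py <<'E'
from bench import *
import numpy as np, cv2
def K(s):
    f=210/np.tan(np.radians(s["fovy"])/2); return np.array([[f,0,s["cx"]],[0,f,s["cy"]],[0,0,1.]])
def world(s,px,z=None,plane=None):
    px=np.array(px,float).reshape(-1,1,2)
    n=cv2.undistortPoints(px,K(s),np.array(s["distortion"],float)).reshape(-1,2)
    T=np.array(s["world_from_camera"]); d=np.c_[n[:,0],-n[:,1],-np.ones(len(n))]
    if plane is not None:
        w=d@T[:3,:3].T; t=(plane-T[2,3])/w[:,2]; return T[:3,3]+w*t[:,None]
    if z is None:
        p=px.reshape(-1,2).round().astype(int); z=s["z_map"][p[:,1],p[:,0]]
    return (d*np.array(z).reshape(-1,1))@T[:3,:3].T+T[:3,3]
E
python3 - <<'E'
from h import *
for c in ["top","side"]:
    s=snapshot(c); cv2.imwrite(f"pics/{c}0.png",s["image"][:,:,::-1])
    for q in ["template_stand","spine","cork","leaf","leaf_tab","next_leaf_tab","punch","match_tin","bolt","whetstone"]:
        try:
            r=place_of(q,c)[:2]
            for d in r: print(c,q,round(d["conf"],2),np.round(d["centre"]),world(s,[d["centre"]]).round(3)[0])
        except Exception as e: print(q,e)
print(sense())
E
```

```text
pics
top template_stand 0.94 [191. 230.] [0.49  0.061 0.066]
top spine 0.95 [184. 229.] [0.492 0.079 0.067]
top cork 0.77 [208. 220.] [0.518 0.015 0.064]
leaf it knows: bolt, cork, leaf_tab, match_tin, next_leaf_tab, punch, spine, template_stand, whetstone
top leaf_tab 0.61 [124. 246.] [0.443 0.237 0.075]
top next_leaf_tab 0.65 [120. 217.] [0.521 0.255 0.071]
top punch 0.65 [214. 271.] [ 0.383 -0.001  0.007]
top match_tin 0.82 [198. 181.] [0.642 0.056 0.018]
top bolt 0.59 [272. 235.] [ 0.488 -0.162  0.017]
top whetstone 0.84 [410. 240.] [ 0.477 -0.555  0.04 ]
top whetstone 0.18 [207. 218.] [0.523 0.018 0.065]
side template_stand 0.58 [227. 277.] [0.468 0.101 0.071]
side spine 0.82 [226. 268.] [0.489 0.084 0.072]
side cork 0.91 [239. 248.] [0.507 0.015 0.063]
leaf it knows: bolt, cork, leaf_tab, match_tin, next_leaf_tab, punch, spine, template_stand, whetstone
side leaf_tab 0.84 [194. 322.] [0.443 0.247 0.081]
side next_leaf_tab 0.65 [171. 305.] [0.526 0.251 0.071]
side punch 0.68 [278. 279.] [ 0.382 -0.004 -0.001]
side punch 0.24 [284. 226.] [ 0.482 -0.152 -0.001]
side match_tin 0.61 [198. 242.] [0.634 0.06  0.017]
side bolt 0.7 [285. 224.] [ 0.482 -0.157  0.003]
side whetstone 0.97 [364. 146.] [ 0.46  -0.545  0.034]
{'time': 1.0, 'q': array([ 1.07697559e+00,  3.41993374e-01,  1.52412731e+00, -1.53678481e-05,
        1.27538431e+00, -1.46000318e-01]), 'dq': array([-2.89760929e-03,  4.14712183e-05, -1.61276904e-03, -2.28582670e-04,
       -1.79895031e-05, -5.97987348e-04]), 'joint_torque': array([-2.41354965e-04, -4.33567643e+01, -2.46269703e+01, -3.36622634e-04,
        1.29731452e-04, -1.26378247e-06]), 'tool_pos': array([0.17893442, 0.49357672, 0.2313154 ]), 'tcp_rot': array([-0.40593243,  0.57894436,  0.40595096,  0.57900441]), 'wrist_force': array([0.68895622, 0.55110562, 0.76081839]), 'ft_torque': array([-0.00044973,  0.07095495, -0.02104261]), 'finger_gap': 0.08505306785339468}
```

```bash
python3 - <<'E'
import cv2
a=cv2.imread("pics/top0.png")[150:300,60:310];b=cv2.imread("pics/side0.png")[180:370,100:340]
cv2.imwrite("pics/a.png",cv2.resize(a,None,fx=3,fy=3,interpolation=2));cv2.imwrite("pics/b.png",cv2.resize(b,None,fx=3,fy=3,interpolation=2))
E
```

```text
(no output)
```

View pics/a.png

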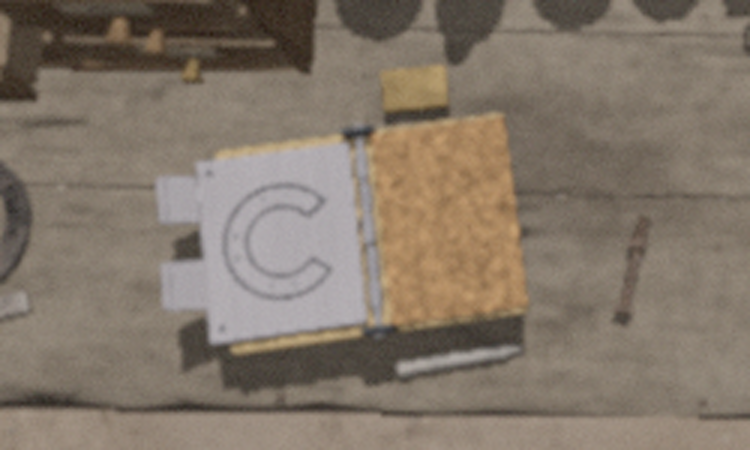

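View pics/b.png

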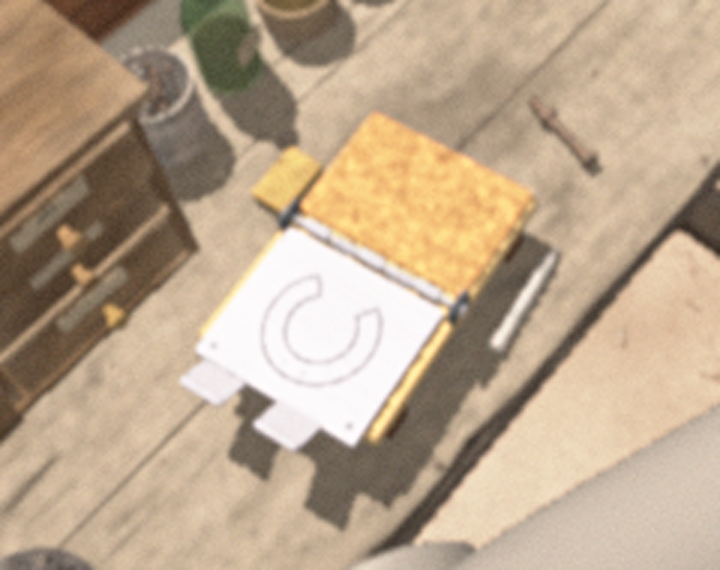

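View pics/side0.png

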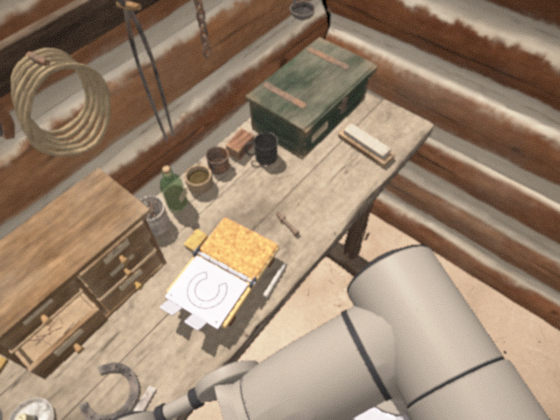

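The top crop shows the leaf with its near tab at about full-image px (121,245), the far tab at (119,216), the cork on the right and the spine cheeks at about (179,194) and (186,260). Next I'll fit the stand frame.

```bash
cat >> h.py <<'E'
E
python3 - <<'E'
from h import *
from scipy.spatial.transform import Rotation as R
for c in ["top","side"]:
    s=snapshot(c)
    for q in ["cork","leaf_tab","next_leaf_tab","template_stand"]:
        r=cut_out(q,c)
        if not r: continue
        m=r[0]["mask"]; v,u=np.nonzero(m); P=world(s,np.c_[u,v]); ok=(P[:,2]>.05)&(P[:,2]<.12);P=P[ok]
        if len(P)<4: print(c,q,len(P));continue
        (cx,cy),wh,a=cv2.minAreaRect((P[:,:2]*1000).astype(np.float32))
        print(c,q,round(r[0]["conf"],2),len(P),"rect",round(cx),round(cy),np.round(wh),round(a,1),"med z",np.median(P[:,2]).round(4),"mean",P.mean(0).round(4),"zrange",np.percentile(P[:,2],[5,95]).round(3))
    for q in ["spine","cork","leaf_tab","next_leaf_tab"]:
        r=place_of(q,c)
        z={"spine":.067,"cork":.065,"leaf_tab":.077,"next_leaf_tab":.073}[q]
        for d in r[:1]: print(c,q,world(s,[d["centre"]],plane=z).round(4))
    if c=="top": print(world(s,[[179,194.3],[186.3,260]],plane=.079).round(4))
print(R.from_quat(sense()["tcp_rot"]).as_matrix().round(3))
E
```

```text
top cork 0.62 7577 rect 497 108 [199. 319.] 9.1 med z 0.0667 mean [0.4953 0.1007 0.0667] zrange [0.059 0.074]
top leaf_tab 0.69 3484 rect 487 172 [172. 187.] 8.4 med z 0.0689 mean [0.4837 0.1655 0.0693] zrange [0.065 0.075]
top next_leaf_tab 0.53 185 rect 524 258 [40. 31.] 6.7 med z 0.0745 mean [0.5234 0.2579 0.0746] zrange [0.066 0.083]
top template_stand 0.93 7578 rect 497 108 [199. 319.] 9.1 med z 0.0667 mean [0.4952 0.1009 0.0668] zrange [0.059 0.074]
top spine [[0.4978 0.0816 0.067 ]]
top cork [[0.5174 0.018  0.065 ]]
top leaf_tab [[0.4477 0.2388 0.077 ]]
top next_leaf_tab [[0.5235 0.2516 0.073 ]]
[[0.5868 0.0963 0.079 ]
 [0.4068 0.0666 0.079 ]]
side cork 0.72 7079 rect 494 106 [196. 320.] 9.0 med z 0.0673 mean [0.49   0.1054 0.0672] zrange [0.059 0.074]
side leaf_tab 0.79 3510 rect 489 169 [177. 193.] 9.2 med z 0.0692 mean [0.4827 0.1648 0.0696] zrange [0.065 0.075]
side next_leaf_tab 0.62 200 rect 505 175 [206.  49.] 78.2 med z 0.0743 mean [0.5178 0.2431 0.0744] zrange [0.065 0.084]
side template_stand 0.69 6966 rect 493 105 [194. 319.] 9.2 med z 0.0673 mean [0.4894 0.1049 0.0673] zrange [0.06  0.074]
side spine [[0.4908 0.0817 0.067 ]]
side leaf_tab [[0.4384 0.244  0.077 ]]
side next_leaf_tab [[0.5209 0.2442 0.073 ]]
[[ 0.    -0.94   0.341]
 [ 0.     0.341  0.94 ]
 [-1.     0.     0.   ]]
```

Yaw is about 9.1° and the spine about (0.496, 0.082). The tab then falls at (0.441, 0.240), which agrees with both cameras. I'll write a small planner next. The tool is closed, with the jaw axis along the spine. It starts tilted 45° under the tab and goes vertical later.

```bash
cat > plan.py <<'E'
from h import *
from scipy.spatial.transform import Rotation as R
yaw=np.radians(9.1); S0=np.array([.496,.082,0]); ex=np.array([np.cos(yaw),np.sin(yaw),0]); ey=np.array([-ex[1],ex[0],0]); ez=np.array([0,0,1.])
S=np.c_[ex,ey,ez]
def pose(y,z,a,x=-.03):
    """stand coords of TCP; a tilt deg: tool pointing down, leaning tip toward -y by a"""
    a=np.radians(a); s,c=np.sin(a),np.cos(a)
    M=np.c_[[0,-s,-c],[0,c,-s],[1,0,0]]
    return S0+S@np.array([x,y,z]), S@M
def rows(targets,f=0.0):
    s=sense(); p0=s["tool_pos"]; R0=R.from_quat(s["tcp_rot"]).as_matrix()
    for t in targets:
        p,M=pose(*t); w=R.from_matrix(R0.T@M).as_rotvec(); d=R0.T@(p-p0)
        print(", ".join(f"{v:.3f}" for v in [*w,*d])+f", {f:g},")
def now():
    s=sense(); l=S.T@(s["tool_pos"]-S0); M=S.T@R.from_quat(s["tcp_rot"]).as_matrix()
    print("t",round(s["time"],2),"stand xyz",l.round(4),"toolx",M[:,0].round(3),"toolz",M[:,2].round(3),"F",(S.T@s["wrist_force"]).round(2),"q",s["q"].round(2),"gap",round(s["finger_gap"],4))
# contact solver
prof=np.array([[.05,-.002],[.148,-.002],[.149,-.002],[.182,.0165]])
poly=np.vstack([np.linspace(prof[i],prof[i+1],60) for i in range(3)])
def contact(th,a,yc,h=.011,gap=0.):
    """TCP (y,z) in stand with leading tip corner at leaf-y yc, pushing leaf at th(deg)"""
    t=np.radians(th); L=np.array([[np.cos(t),-np.sin(t)],[np.sin(t),np.cos(t)]])
    ar=np.radians(a); d=L.T@np.array([-np.sin(ar),-np.cos(ar)]); n=L.T@np.array([-np.cos(ar),np.sin(ar)]) # finger dir, leading normal (-tool y)
    best=None
    zs=np.linspace(-.06,.03,361)
    ok=None
    for z in zs:
        c=np.array([yc,z]); tcp=c-n*h
        q=poly-tcp; al=q@d; la=q@n
        if np.any((al<0)&(al>-.07)&(abs(la)<h)): break
        ok=z
    tcp=np.array([yc,ok-gap])-n*h
    w=L@tcp+np.array([0,.067]); return w
E
python3 - <<'E'
from plan import *
now()
rows([(.243,.101,45),(.172,.030,45)])
for th,a,yc in [(0,45,.163),(10,40,.163),(20,35,.16),(30,25,.158),(45,10,.155),(60,0,.155),(75,-5,.152),(90,-5,.15),(105,-5,.15),(120,0,.147),(140,0,.143),(160,0,.14),(180,0,.14)]:
    print(th,a,contact(th,a,yc).round(4))
E
```

```text
t 1.9 stand xyz [-0.248   0.4566  0.2313] toolx [ 0.  0. -1.] toolz [0.485 0.874 0.   ] F [-0.02  0.09 -0.33] q [ 1.08  0.34  1.52  0.    1.28 -0.15] gap 0.0852
1.007, 0.417, -0.708, 0.130, -0.294, -0.081, 0,
1.007, 0.417, -0.708, 0.201, -0.329, -0.143, 0,
0 45 [0.1708 0.0567]
10 40 [0.1689 0.0887]
20 35 [0.159  0.1164]
30 25 [0.1471 0.1409]
45 10 [0.1222 0.1729]
60 0 [0.0879 0.2016]
75 -5 [0.0505 0.2147]
90 -5 [0.0125 0.218 ]
105 -5 [-0.0264  0.2132]
120 0 [-0.0612  0.1951]
140 0 [-0.0973  0.1605]
160 0 [-0.1199  0.1168]
180 0 [-0.129   0.0693]
```

```bash
python3 - <<'E'
from plan import *
rows([(.30,.20,45),(.243,.101,45)])
E
```

```text
1.007, 0.417, -0.708, 0.031, -0.267, -0.031, 0,
1.007, 0.417, -0.708, 0.130, -0.294, -0.081, 0,
```

>>> apply_moves(motion=[0.1, 0.042, -0.07, 0.003, -0.027, -0.003, 0, 0.2, 0.083, -0.14, 0.006, -0.053, -0.006, 0, 0.3, 0.125, -0.21, 0.01, -0.08, -0.01, 0, 0.4, 0.167, -0.283, 0.012, -0.107, -0.012, 0, 0.5, 0.208, -0.354, 0.015, -0.133, -0.015, 0, 0.6, 0.25, -0.425, 0.019, -0.16, -0.019, 0, 0.7, 0.29, -0.5, 0.022, -0.187, -0.022, 0, 0.8, 0.333, -0.566, 0.025, -0.213, -0.025, 0, 0.9, 0.375, -0.637, 0.028, -0.24, -0.028, 0, 1.007, 0.417, -0.708, 0.031, -0.267, -0.031, 0])

```text
time: 2.9
tool_pos: [0.42, 0.3733, 0.2002]
tcp_rot: [-0.321, 0.629, -0.22, 0.673]
wrist_force: [0.6, 0.2, -0.0]
finger_gap: -0.0001
```

```bash
python3 - <<'E'
from plan import *
now()
rows([(.243,.101,45),(.207,.065,45),(.172,.030,45)])
E
```

```text
t 2.9 stand xyz [-0.029   0.2997  0.2002] toolx [-0.001 -0.709 -0.706] toolz [ 1.    -0.003  0.002] F [ 0.59  0.07 -0.05] q [ 0.89  0.78  1.1  -0.57  1.8   0.76] gap -0.0001
-0.004, -0.001, 0.002, 0.110, 0.030, -0.001, 0,
-0.004, -0.001, 0.002, 0.161, 0.030, -0.001, 0,
-0.004, -0.001, 0.002, 0.211, 0.031, -0.001, 0,
```

>>> apply_moves(motion=[0, 0, 0, 0.04, 0.01, -0.001, 0, 0, 0, 0, 0.08, 0.02, -0.001, 0, 0, 0, 0, 0.11, 0.03, -0.001, 0, 0, 0, 0, 0.14, 0.03, -0.001, 0, 0, 0, 0, 0.165, 0.03, -0.001, 0, 0, 0, 0, 0.19, 0.031, -0.001, 0, 0, 0, 0, 0.211, 0.031, -0.001, 0, 0, 0, 0, 0.211, 0.031, -0.001, 0])

```text
time: 3.7
tool_pos: [0.4382, 0.245, 0.0278]
tcp_rot: [-0.322, 0.631, -0.221, 0.671]
wrist_force: [0.2, -1.1, -0.4]
finger_gap: 0.0003
```

```bash
python3 - <<'E'
from plan import *
now()
for c in ["side","wrist","top"]:
    s=snapshot(c); im=s["image"][:,:,::-1]
    if c=="side": im=cv2.resize(im[180:370,100:340],None,fx=3,fy=3)
    cv2.imwrite(f"pics/c_{c}.png",im)
rows([(.171,.047,45),(.171,.057,45),(.1705,.068,43),(.170,.078,42),(.169,.089,40),(.166,.098,38),(.163,.107,37),(.159,.116,35)])
E
```

```text
t 3.7 stand xyz [-0.0312  0.1701  0.0278] toolx [-0.005 -0.71  -0.704] toolz [ 1.    -0.005 -0.002] F [-0.02 -1.14 -0.4 ] q [ 0.73  0.86  1.52 -0.66  1.33  0.93] gap 0.0003
-0.005, 0.000, 0.001, -0.011, -0.013, -0.000, 0,
-0.005, 0.000, 0.001, -0.018, -0.020, -0.000, 0,
-0.005, 0.000, 0.036, -0.025, -0.029, -0.000, 0,
-0.005, 0.000, 0.054, -0.032, -0.036, -0.000, 0,
-0.005, 0.000, 0.089, -0.039, -0.045, -0.000, 0,
-0.005, 0.000, 0.123, -0.043, -0.053, -0.000, 0,
-0.005, 0.000, 0.141, -0.047, -0.061, -0.000, 0,
-0.005, 0.000, 0.176, -0.051, -0.071, -0.000, 0,
```

View pics/c_side.png

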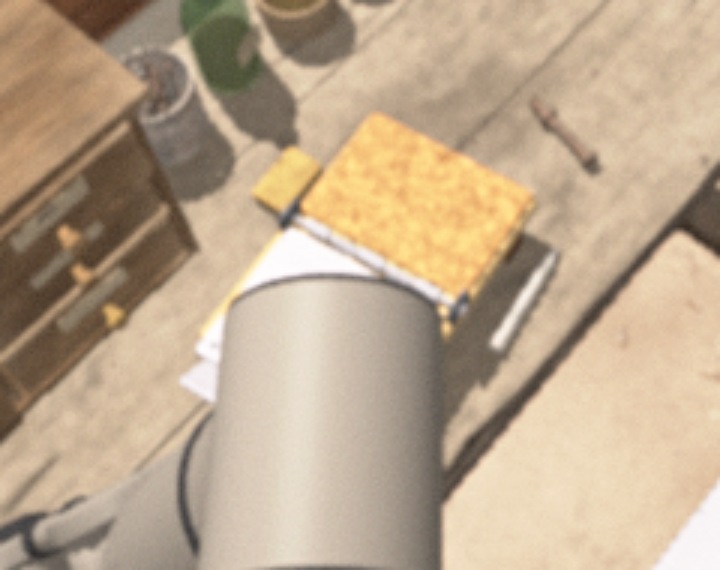

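View pics/c_wrist.png

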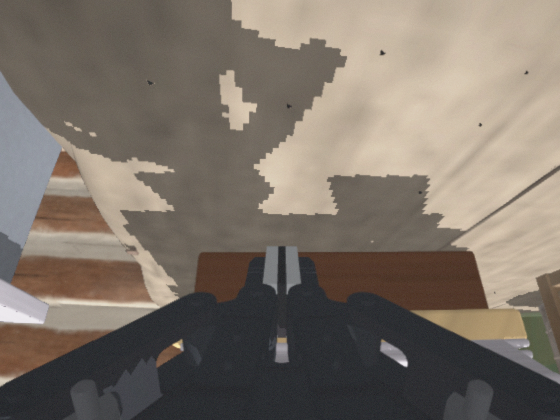

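The wrist view shows the closed fingertips at px (282,255), clear of the brown runner and under the leaf edge at the bottom right. Nothing is touching, so I'll lift.

>>> apply_moves(motion=[0, 0, 0, -0.006, -0.007, 0, 0, 0, 0, 0, -0.011, -0.013, 0, 0, 0, 0, 0, -0.015, -0.017, 0, 0, 0, 0, 0, -0.018, -0.02, 0, 0, 0, 0, 0.018, -0.022, -0.025, 0, 0, 0, 0, 0.036, -0.025, -0.029, 0, 0, 0, 0, 0.054, -0.032, -0.036, 0, 0, 0, 0, 0.089, -0.039, -0.045, 0, 0])

```text
time: 4.65
tool_pos: [0.4398, 0.2442, 0.0895]
tcp_rot: [-0.292, 0.643, -0.189, 0.682]
wrist_force: [1.5, -0.2, -2.5]
finger_gap: 0.0002
```

```bash
python3 - <<'E'
from plan import *
now()
for c in ["side","wrist","top"]:
    s=snapshot(c); im=s["image"][:,:,::-1]
    if c!="wrist": im=cv2.resize(im[150:370,60:340],None,fx=2.5,fy=2.5)
    cv2.imwrite(f"pics/d_{c}.png",im)
ths=[12,15,18,21,24,27,30,34,38,42]
rows([(*contact(t,40-(t-10)*.75,.163-(t-10)*.00022),40-(t-10)*.75) for t in ths])
E
```

```text
t 4.65 stand xyz [-0.0298  0.169   0.0895] toolx [ 0.    -0.641 -0.767] toolz [ 1.    -0.002  0.003] F [ 1.4  -0.42 -2.47] q [ 0.7   0.71  1.54 -0.6   1.34  0.82] gap 0.0002
-0.006, 0.001, 0.025, -0.002, -0.003, -0.000, 0,
-0.006, 0.001, 0.065, -0.007, -0.010, -0.000, 0,
-0.006, 0.001, 0.104, -0.012, -0.018, -0.000, 0,
-0.006, 0.001, 0.143, -0.016, -0.025, -0.000, 0,
-0.006, 0.002, 0.182, -0.020, -0.033, -0.000, 0,
-0.006, 0.002, 0.222, -0.023, -0.041, -0.000, 0,
-0.006, 0.002, 0.261, -0.026, -0.049, -0.000, 0,
-0.006, 0.002, 0.313, -0.029, -0.060, -0.000, 0,
-0.006, 0.002, 0.366, -0.031, -0.071, -0.000, 0,
-0.006, 0.002, 0.418, -0.033, -0.082, 0.000, 0,
```

View pics/d_wrist.png

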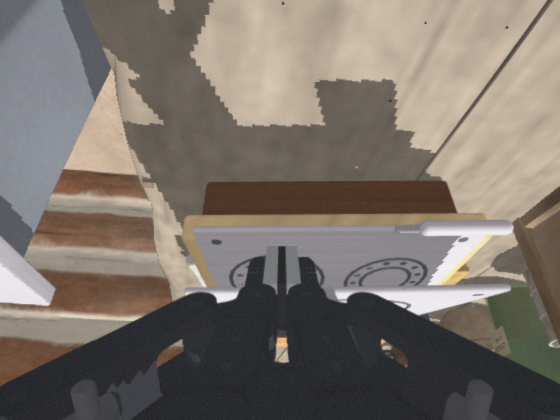

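View pics/d_top.png

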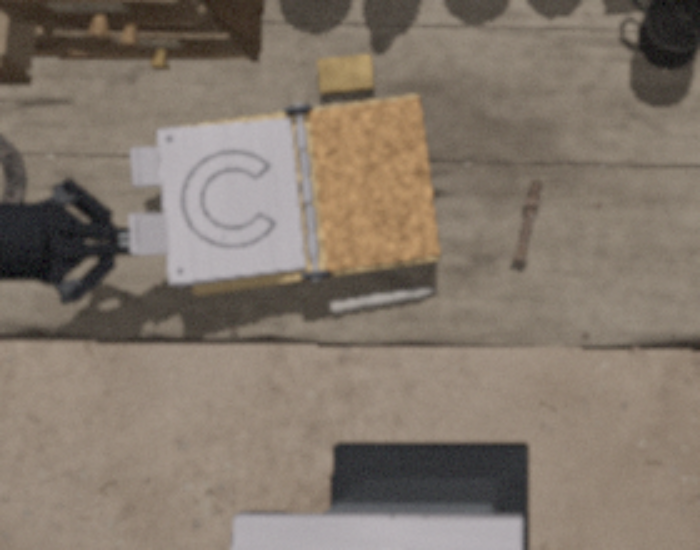

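The wrist view shows the top leaf lifted, with its edge at row ~292. The next leaf lies flat with its tab at (465,228), and the fingers are centred on the near tab. I'll continue.

>>> apply_moves(motion=[0, 0, 0.025, -0.002, -0.003, 0, 0, 0, 0, 0.065, -0.007, -0.01, 0, 0, 0, 0, 0.104, -0.012, -0.018, 0, 0, 0, 0, 0.143, -0.016, -0.025, 0, 0, 0, 0, 0.182, -0.02, -0.033, 0, 0, 0, 0, 0.222, -0.023, -0.041, 0, 0, 0, 0, 0.261, -0.026, -0.049, 0, 0, 0, 0, 0.313, -0.029, -0.06, 0, 0, 0, 0, 0.366, -0.031, -0.071, 0, 0, 0, 0, 0.418, -0.033, -0.082, 0, 0])

```text
time: 5.8
tool_pos: [0.4464, 0.203, 0.1692]
tcp_rot: [-0.151, 0.689, -0.042, 0.708]
wrist_force: [0.2, 2.7, 0.7]
finger_gap: 0.0002
```

```bash
cat >> plan.py <<'E'
def tilt(t): return np.interp(t,[10,42,60,75,105,120,180],[40,16,2,-4,-4,0,0])
def yc(t): return np.interp(t,[10,42,60,90,120,180],[.163,.156,.155,.15,.147,.14])
def arc(ths,dyc=0): rows([(*contact(t,tilt(t),yc(t)+dyc),tilt(t)) for t in ths])
E
python3 - <<'E'
from plan import *
now()
s=snapshot("wrist"); cv2.imwrite(f"pics/e_w.png",s["image"][:,:,::-1])
arc([46,50,54,58,62,66,70,74,78,82])
E
```

```text
t 5.8 stand xyz [-0.0298  0.1273  0.1692] toolx [ 0.005 -0.272 -0.962] toolz [ 1.    -0.003  0.006] F [0.58 2.65 0.74] q [ 0.44  0.4   1.65 -0.29  1.17  0.41] gap 0.0002
-0.007, 0.007, 0.049, -0.004, -0.009, -0.001, 0,
-0.007, 0.007, 0.103, -0.009, -0.019, -0.000, 0,
-0.006, 0.007, 0.158, -0.014, -0.030, -0.000, 0,
-0.006, 0.007, 0.212, -0.018, -0.040, -0.000, 0,
-0.006, 0.007, 0.253, -0.020, -0.050, -0.000, 0,
-0.006, 0.007, 0.281, -0.022, -0.061, -0.000, 0,
-0.006, 0.008, 0.309, -0.022, -0.071, -0.000, 0,
-0.006, 0.008, 0.337, -0.022, -0.082, 0.000, 0,
-0.006, 0.008, 0.344, -0.021, -0.092, 0.000, 0,
-0.006, 0.008, 0.344, -0.020, -0.102, 0.000, 0,
```

View pics/e_w.png

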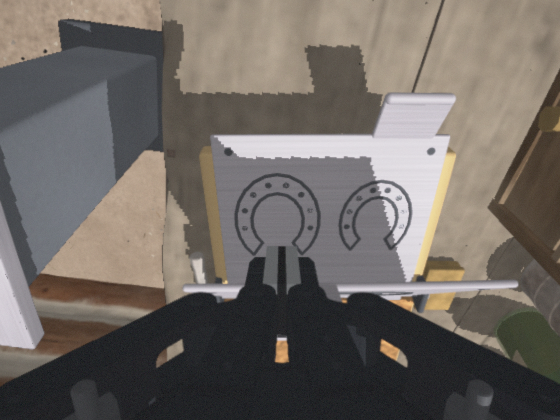

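The wrist view shows the leaf edge-on at row ~288 with the fingers pushing its tab, and the next leaf flat with both of its horseshoe patterns visible.

>>> apply_moves(motion=[0, 0, 0.049, -0.004, -0.009, 0, 0, 0, 0, 0.103, -0.009, -0.019, 0, 0, 0, 0, 0.158, -0.014, -0.03, 0, 0, 0, 0, 0.212, -0.018, -0.04, 0, 0, 0, 0, 0.253, -0.02, -0.05, 0, 0, 0, 0, 0.281, -0.022, -0.061, 0, 0, 0, 0, 0.309, -0.022, -0.071, 0, 0, 0, 0, 0.337, -0.022, -0.082, 0, 0, 0, 0, 0.344, -0.021, -0.092, 0, 0, 0, 0, 0.344, -0.02, -0.102, 0, 0])

```text
time: 6.85
tool_pos: [0.4611, 0.1094, 0.2179]
tcp_rot: [-0.029, 0.704, 0.079, 0.706]
wrist_force: [0.4, 2.5, 4.2]
finger_gap: 0.0005
```

```bash
python3 - <<'E'
from plan import *
now()
s=snapshot("wrist"); cv2.imwrite(f"pics/f_w.png",s["image"][:,:,::-1])
s=snapshot("side"); cv2.imwrite(f"pics/f_s.png",cv2.resize(s["image"][150:370,60:340,::-1],None,fx=2.5,fy=2.5))
arc([86,90,94,98,102,106,110,114,118,122])
E
```

```text
t 6.85 stand xyz [-0.0301  0.0325  0.2179] toolx [ 0.009  0.07  -0.997] toolz [ 1.    -0.005  0.008] F [0.77 2.42 4.15] q [ 0.02  0.25  1.69  0.08  1.2  -0.16] gap 0.0005
-0.005, 0.008, 0.001, -0.001, -0.009, 0.000, 0,
-0.005, 0.008, 0.001, -0.002, -0.019, 0.000, 0,
-0.005, 0.008, 0.001, -0.002, -0.030, 0.000, 0,
-0.005, 0.008, 0.001, -0.001, -0.040, 0.001, 0,
-0.005, 0.008, 0.001, 0.000, -0.050, 0.001, 0,
-0.006, 0.008, -0.004, 0.003, -0.060, 0.001, 0,
-0.006, 0.008, -0.022, 0.005, -0.070, 0.001, 0,
-0.006, 0.008, -0.041, 0.009, -0.080, 0.001, 0,
-0.006, 0.008, -0.060, 0.014, -0.090, 0.001, 0,
-0.006, 0.008, -0.069, 0.019, -0.099, 0.001, 0,
```

View pics/f_w.png

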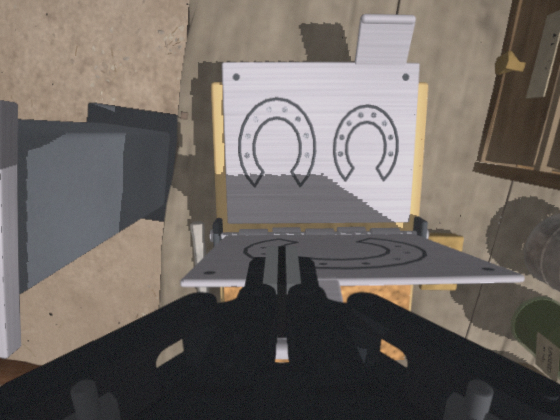

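View pics/f_s.png

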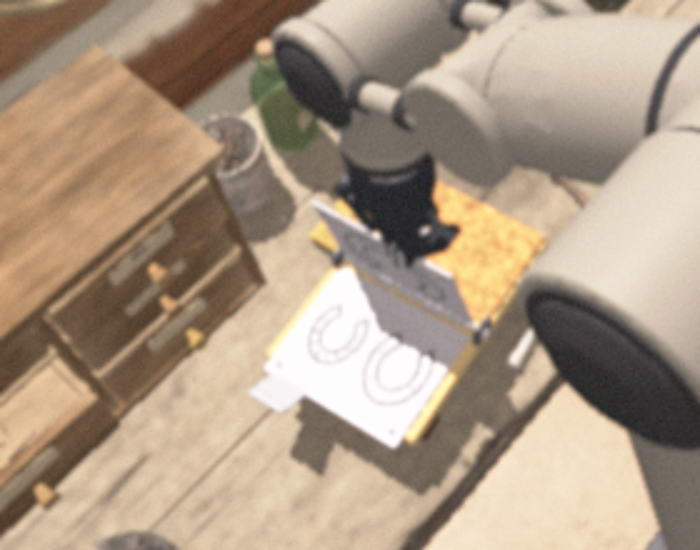

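The leaf is near upright and its lower face is visible, with the fingers against it at (282,265). The next leaf is flat. Continuing over.

>>> apply_moves(motion=[0, 0, 0, -0.001, -0.009, 0, 0, 0, 0, 0, -0.002, -0.019, 0, 0, 0, 0, 0, -0.002, -0.03, 0, 0, 0, 0, 0, -0.001, -0.04, 0, 0, 0, 0, 0, 0, -0.05, 0, 0, 0, 0, -0.004, 0.003, -0.06, 0, 0, 0, 0, -0.022, 0.005, -0.07, 0, 0, 0, 0, -0.041, 0.009, -0.08, 0, 0, 0, 0, -0.06, 0.014, -0.09, 0, 0, 0, 0, -0.069, 0.019, -0.099, 0, 0])

```text
time: 7.95
tool_pos: [0.4759, 0.0118, 0.1911]
tcp_rot: [-0.054, 0.703, 0.054, 0.707]
wrist_force: [0.4, 0.2, 1.8]
finger_gap: 0.0001
```

```bash
python3 - <<'E'
from plan import *
now()
s=snapshot("wrist"); cv2.imwrite(f"pics/g_w.png",s["image"][:,:,::-1])
arc([126,130,134,138,142,146,150,154,158,162])
E
```

```text
t 7.95 stand xyz [-0.0309 -0.0662  0.1911] toolx [ 0.007 -0.001 -1.   ] toolz [ 1.    -0.006  0.007] F [0.43 0.11 1.8 ] q [-0.14  0.29  1.72  0.    1.12 -0.29] gap 0.0001
-0.006, 0.005, 0.001, 0.004, -0.007, 0.001, 0,
-0.006, 0.005, 0.001, 0.010, -0.015, 0.001, 0,
-0.006, 0.005, 0.001, 0.018, -0.022, 0.001, 0,
-0.006, 0.005, 0.001, 0.025, -0.028, 0.001, 0,
-0.006, 0.005, 0.001, 0.033, -0.035, 0.001, 0,
-0.006, 0.005, 0.001, 0.041, -0.041, 0.001, 0,
-0.006, 0.005, 0.001, 0.050, -0.045, 0.001, 0,
-0.006, 0.005, 0.001, 0.059, -0.050, 0.001, 0,
-0.006, 0.005, 0.001, 0.068, -0.054, 0.001, 0,
-0.006, 0.005, 0.001, 0.077, -0.057, 0.001, 0,
```

View pics/g_w.png

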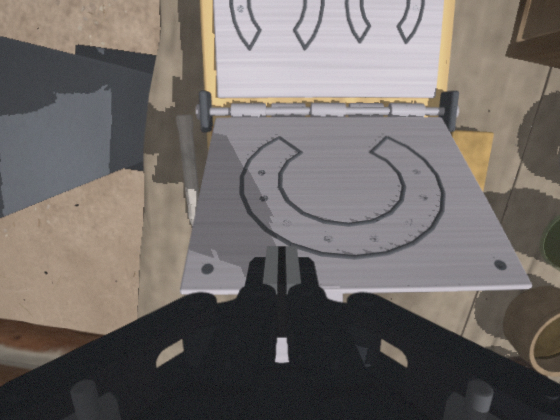

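The leaf is well past upright at about 122°, with the fingertips resting on it near its edge at (282,255). I'll ease it down.

>>> apply_moves(motion=[0, 0, 0, 0.004, -0.007, 0, 0, 0, 0, 0, 0.01, -0.014, 0, 0, 0, 0, 0, 0.018, -0.021, 0, 0, 0, 0, 0, 0.025, -0.027, 0, 0, 0, 0, 0, 0.033, -0.033, 0, 0, 0, 0, 0, 0.041, -0.039, 0, 0, 0, 0, 0, 0.05, -0.043, 0, 0, 0, 0, 0, 0.059, -0.047, 0, 0, 0, 0, 0, 0.068, -0.051, 0, 0, 0, 0, 0, 0.077, -0.054, 0, 0])

```text
time: 9.0
tool_pos: [0.4843, -0.0427, 0.1125]
tcp_rot: [-0.054, 0.703, 0.054, 0.707]
wrist_force: [0.2, -0.5, 2.2]
finger_gap: -0.0001
```

```bash
python3 - <<'E'
from plan import *
now()
s=snapshot("wrist"); cv2.imwrite(f"pics/i_w.png",s["image"][:,:,::-1])
arc([165,168,171,174,176,178,179,180],-.003)
E
```

```text
t 9.0 stand xyz [-0.0313 -0.1213  0.1125] toolx [ 0.005 -0.001 -1.   ] toolz [ 1.    -0.006  0.005] F [ 0.14 -0.52  2.2 ] q [-0.25  0.41  1.8   0.    0.93 -0.4 ] gap -0.0001
-0.006, 0.003, 0.001, 0.006, -0.001, 0.002, 0,
-0.006, 0.003, 0.001, 0.013, -0.003, 0.002, 0,
-0.006, 0.003, 0.001, 0.021, -0.004, 0.002, 0,
-0.006, 0.003, 0.001, 0.028, -0.004, 0.002, 0,
-0.006, 0.003, 0.001, 0.033, -0.005, 0.002, 0,
-0.006, 0.003, 0.001, 0.037, -0.005, 0.002, 0,
-0.006, 0.003, 0.001, 0.040, -0.005, 0.002, 0,
-0.006, 0.003, 0.001, 0.042, -0.005, 0.002, 0,
```

View pics/i_w.png

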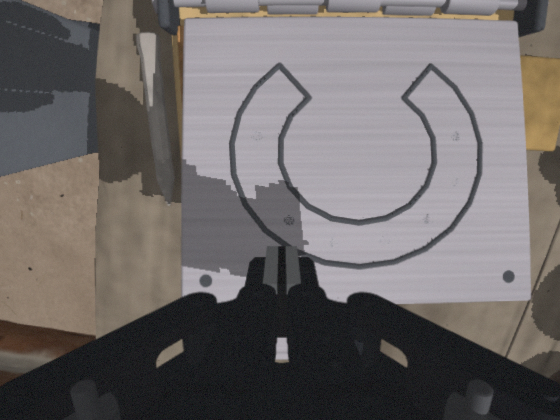

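The leaf is at about 162°, nearly flat, with the fingertips on it at (282,250). Going down gently.

>>> apply_moves(motion=[0, 0, 0, 0.006, -0.001, 0, 0, 0, 0, 0, 0.012, -0.002, 0, 0, 0, 0, 0, 0.018, -0.003, 0, 0, 0, 0, 0, 0.024, -0.004, 0, 0, 0, 0, 0, 0.029, -0.004, 0, 0, 0, 0, 0, 0.033, -0.005, 0, 0, 0, 0, 0, 0.036, -0.005, 0, 0, 0, 0, 0, 0.038, -0.005, 0, 0, 0, 0, 0, 0.038, -0.005, 0, 0])

```text
time: 9.95
tool_pos: [0.4844, -0.0477, 0.0729]
tcp_rot: [-0.054, 0.704, 0.054, 0.706]
wrist_force: [0.2, -0.8, -0.0]
finger_gap: 0.0001
```

```bash
python3 - <<'E'
from plan import *
now()
E
```

```text
t 9.95 stand xyz [-0.032  -0.1262  0.0729] toolx [ 0.003 -0.    -1.   ] toolz [ 1.    -0.006  0.003] F [ 0.08 -0.85 -0.  ] q [-0.26  0.47  1.83  0.    0.84 -0.41] gap 0.0001
```

>>> apply_moves(motion=[0, 0, 0, 0.001, 0, 0, 0, 0, 0, 0, 0.002, 0, 0, 0, 0, 0, 0, 0.002, 0, 0, 0])

```text
time: 10.25
tool_pos: [0.4844, -0.0477, 0.0709]
tcp_rot: [-0.054, 0.704, 0.054, 0.706]
wrist_force: [0.3, -0.2, -0.1]
finger_gap: 0.0
```

>>> apply_moves(motion=[0, 0, 0, 0.001, 0, 0, 0, 0, 0, 0, 0.0015, 0, 0, 0, 0, 0, 0, 0.0015, 0, 0, 0])

```text
time: 10.55
tool_pos: [0.4844, -0.0477, 0.0693]
tcp_rot: [-0.054, 0.704, 0.054, 0.706]
wrist_force: [0.1, -0.2, 0.2]
finger_gap: 0.0004
```

>>> apply_moves(motion=[0, 0, 0, 0.0005, 0, 0, 0, 0, 0, 0, 0.001, 0, 0, 0, 0, 0, 0, 0.001, 0, 0, 0])

```text
time: 10.85
tool_pos: [0.4844, -0.0477, 0.069]
tcp_rot: [-0.054, 0.704, 0.054, 0.706]
wrist_force: [-2.2, -0.1, 7.4]
finger_gap: -0.0
```

```bash
python3 - <<'E'
from plan import *
now()
s=snapshot("wrist"); cv2.imwrite(f"pics/j_w.png",s["image"][:,:,::-1])
T=np.array(s["world_from_camera"]);print(T[:3,3])
pts=[[220,60],[470,60],[340,150],[230,230],[450,270],[340,230]]
P=world(s,pts); print(np.c_[(P-S0)@S].round(4))
s=snapshot("side"); cv2.imwrite(f"pics/j_s.png",cv2.resize(s["image"][150:370,60:340,::-1],None,fx=2.5,fy=2.5))
E
```

```text
t 10.85 stand xyz [-0.0319 -0.1262  0.069 ] toolx [ 0.003 -0.001 -1.   ] toolz [ 1.    -0.006  0.003] F [-2.15  0.26  7.36] q [-0.26  0.47  1.84  0.    0.83 -0.41] gap -0.0
[0.47310347 0.02053287 0.21103574]
[[-0.0556 -0.0382  0.0695]
 [ 0.0442 -0.0377  0.0676]
 [-0.0074 -0.0737  0.0684]
 [-0.055  -0.1089  0.0683]
 [ 0.0465 -0.1295  0.0689]
 [-0.0062 -0.1089  0.0692]]
```

View pics/j_w.png

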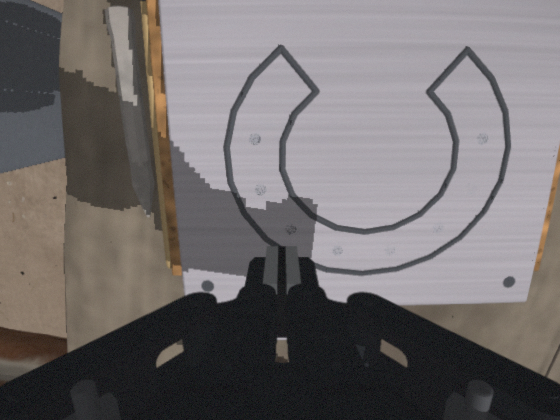

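View pics/j_s.png

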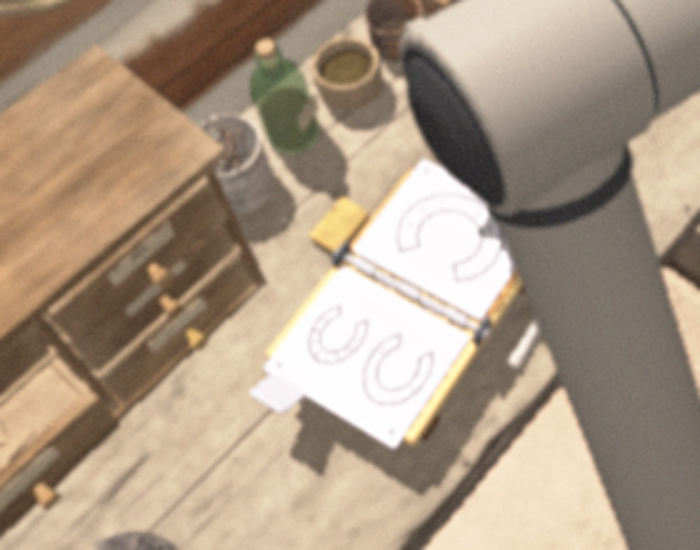

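The leaf lies flat: its surface reads z≈0.069 everywhere and the tip feels 7 N of support. Next I'll retreat straight up.

>>> apply_moves(motion=[0, 0, 0, -0.005, 0, 0, 0, 0, 0, 0, -0.02, 0, 0, 0, 0, 0, 0, -0.05, 0, 0, 0, 0, 0, 0, -0.08, 0, 0, 0, 0, 0, 0, -0.11, 0, 0, 0, 0, 0, 0, -0.14, 0, 0, 0, 0, 0, 0, -0.16, 0, 0, 0, 0, 0, 0, -0.17, 0, 0, 0, 0, 0, 0, -0.17, 0, 0, 0, 0, 0, 0, -0.17, 0, 0, 0])

```text
time: 11.95
tool_pos: [0.4834, -0.0475, 0.238]
tcp_rot: [-0.054, 0.704, 0.054, 0.706]
wrist_force: [0.8, -0.3, 0.2]
finger_gap: -0.0001
```

```bash
python3 - <<'E'
from plan import *
now()
s=snapshot("wrist"); cv2.imwrite("pics/k_w.png",s["image"][:,:,::-1])
v,u=np.mgrid[20:400:6,20:540:6]; P=(world(s,np.c_[u.ravel(),v.ravel()])-S0)@S
for lo,hi in [(-.145,-.02),(.02,.13)]:
    Q=P[(abs(P[:,0])<.075)&(P[:,1]>lo)&(P[:,1]<hi)&(P[:,2]>.055)&(P[:,2]<.1)]
    if len(Q)>10: print(lo,len(Q),"slope y",np.polyfit(Q[:,1],Q[:,2],1).round(4),np.median(Q[:,2]).round(4))
s=snapshot("top")
for q in ["punch","match_tin","bolt","whetstone"]:
    d=place_of(q,"top")
    if d: print(q,world(s,[d[0]["centre"]]).round(3),d[0]["conf"])
P=(world(s,np.array([[x,y] for x in range(100,260,2) for y in range(180,290,2)]))-S0)@S
for lo,hi in [(-.145,-.02),(.02,.14)]:
    Q=P[(abs(P[:,0])<.075)&(P[:,1]>lo)&(P[:,1]<hi)&(P[:,2]>.055)&(P[:,2]<.1)]
    if len(Q)>10: print("top",lo,len(Q),np.polyfit(Q[:,1],Q[:,2],1).round(4))
cv2.imwrite("pics/k_t.png",cv2.resize(s["image"][150:300,60:310,::-1],None,fx=3,fy=3))
E
```

```text
t 11.95 stand xyz [-0.0329 -0.1259  0.238 ] toolx [ 0.002  0.    -1.   ] toolz [ 1.    -0.006  0.002] F [ 0.7  -0.45  0.25] q [-0.26  0.26  1.62  0.    1.26 -0.41] gap -0.0001
-0.145 628 slope y [0.0025 0.0687] 0.0685
punch [[ 0.354 -0.074  0.618]] 0.46
bolt [[0.497 0.062 0.067]] 0.61
whetstone [[ 0.475 -0.558  0.041]] 0.8
top -0.145 211 [-0.0017  0.0683]
top 0.02 318 [0.0052 0.0634]
```

View pics/k_w.png

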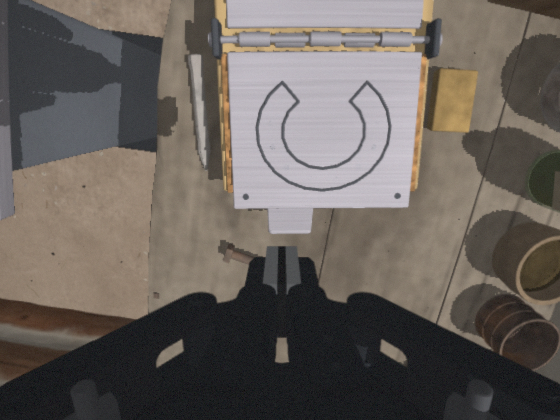

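View pics/k_t.png

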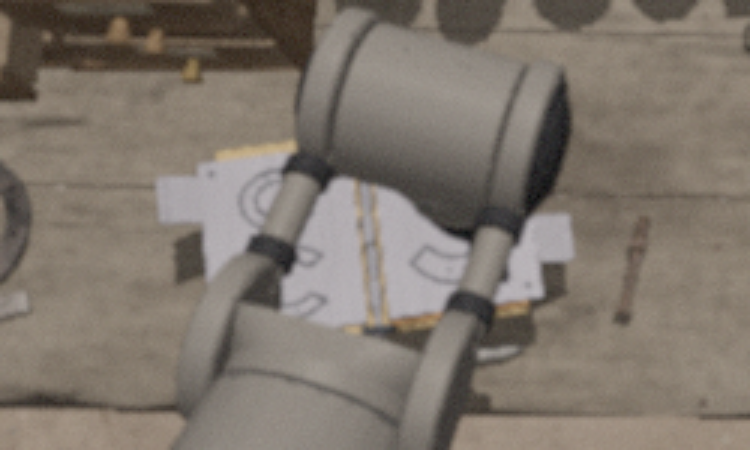

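```bash
python3 - <<'E'
from plan import *
s=snapshot("wrist")
print(world(s,[[453,100],[201,112]]).round(3))
now()
print(close_job())
E
```

```text
[[0.648 0.058 0.018]
 [0.39  0.005 0.012]]
t 12.3 stand xyz [-0.0326 -0.1261  0.2384] toolx [ 0.002 -0.    -1.   ] toolz [ 1.    -0.006  0.002] F [0.25 0.28 0.43] q [-0.26  0.26  1.62  0.    1.26 -0.41] gap 0.0003
the job is handed in; nothing more can be done
None
```

The top leaf is turned over and lies flat on the cork. I pushed it up by its near thumb tab with closed fingers, took it past upright, and eased it down with the fingertips. I then lifted 170 mm straight up and handed the job in at about 12.3 s.

**Last checks:**
- **Turned leaf:** its upper side measured about 69 mm above the bench, and its slope across the cork was at most 0.003 rad in both cameras.
- **Next leaf:** its slope measured about 0.005 rad, so it is still flat.
- **Forces:** each reading I took at the end of a move was at most about 8 N at the wrist, the highest when the leaf bottomed on the cork. I did not record forces in between.
- **Clearance:** the tool was about 170 mm above the leaf, with only noise on the force sensor.
- **Loose things:**
  - The tin measured about 7 mm and the punch about 10 mm from their first positions. I picked both by hand in the wrist picture, so those figures are rough; nothing was seen touching them.
  - The whetstone measured within about 4 mm.
  - The bolt looked unmoved, at the same pixels in the top picture.

**Failed or disagreed:** with the arm blocking the top camera at the end, the networks gave wrong hits for the punch and bolt and did not find the tin. That is why I checked those three by eye.

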